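# Index the swivel tray to its next hole and load the valve tool

### The arm

A 7-joint arm with a two-finger parallel gripper is mounted at the origin on the work surface. World frame = base frame: x ahead of the robot, y to its left, z up, the work surface at z = 0. Lengths are in m, angles in rad, forces in N, time in s.
With the tool pointing down it reaches from about 0.425 to 0.95 m from the base axis. Payload 4.7 kg.
Tool frame: the origin (TCP) lies between the finger pads; the fingertips stand 22 mm ahead of it and the grasp point (between the pads) lies 3 mm ahead of it; z points along the fingers, y is the direction in which the jaws open and shut (so a half turn about z gives the same grasp; the last joint's range is limited). The gripper opens to 87 mm and grips with 3 to 60 N. Pads are 19 mm wide; open, the fingers measure 117 mm over their backs; the gripper's body (75 mm by 190 mm) begins 51 mm behind the grasp point.
Start: joints at [-1.23, 0.469, -0.049, 1.532, 0.024, 1.141, -0.082], TCP at [0.244, 0.629, 0.245] pointing down, gripper open.
Joint ranges: [-2.59, 2.59], [-0.33, 1.99], [-1.39, 1.29], [0.1, 2.45], [-1.04, 4.18], [0.21, 1.99], [-2.66, 2.66]. Speed limits (rad/s): [2.57, 2.57, 3.14, 3.14, 3.14, 3.14, 3.14].

### API

Orientations are given as [roll, pitch, yaw] about the fixed x, y, z axes, in that order (R = Rz(yaw) Ry(pitch) Rx(roll)).
In Python, from cell import robot gives the robot as it stands.
- The arm moves only by the shell command python3 -m jog 'ROWS' [OPENING] [FORCE]. ROWS is JSON, a list of rows, each a list of 2 entries, a list of its own where there are three numbers: the shift along the world's x, y, z in cm, then the turn about the world's z in rad. In form: [[[x, y, z], turn], ...]. A call has 1 to 20 rows; each row is the pose to reach, as a shift and turn from the pose commanded when the call began; what a row does not reach only later rows make up. A row lasts 1/8 s, in which the tool goes at most 62.5 mm and 10.7 degrees, less where a joint would pass 70% of its speed; a pose out of reach is approached as far as the arm can. A call with a gripper value outside its range is refused whole. OPENING is the finger opening in cm, from 0 to 8.7, set as the call begins (- or left out, the last holds). The fingers move at their own pace and stop on an object; FORCE is the grip in N (left out, the last holds). Time passes only in rows, so rows that repeat a pose let the fingers close. It gives the time, the measured TCP pose, the force and the opening at its end, in the units of the state.
- robot.observe(): the state, without advancing time (a new reading comes with each control period).
- robot.snapshot(name): name is "scene" or "top" or "wrist"; returns the picture (480x640x3 uint8, blue, green, red); there is no depth.
- robot.calibration(name): a dict with "fx", "fy", "cx", "cy" (pixels), "extrinsics" (4x4, takes a point from camera to world coordinates). Camera axes: x right, y down, z forward; pixel columns grow to the right and rows downward; lengths in m; the calibration is good to about 2 mm. A picture is of the moment at which its call begins: read the wrist's pose just before it. calibration takes no time and is no camera call; for the wrist camera it gives the pose at the moment of the call.
- robot.job_done(): hands the job in, once; it reports no verdict.
The state is a dict: "time_s": time; "joints": joint angles; "qvel": joint speeds; "joint_efforts": joint torques, N m; "ee_pos": TCP position; "tool_rot": TCP orientation; "wrist_force": force on the tool from outside, world axes, zero at the start; "moment": the same for the moment, N m; "opening": finger opening in m.
Only numpy, scipy, OpenCV 4.12 (cv2) and the standard library are available. Lean on these libraries where they do the work, as an engineer would, in place of code of your own. Each camera call takes 0.05 s, during which the arm holds its last target.

### The job

On the swivel stand, pull up the sprung index pin by its knob, swing the arm anticlockwise (seen from above) and let the pin drop fully home in the very next hole, which must be found by feel, without forcing the pin hard against the plate. Then lay the chrome valve stem tool gently down inside the tray of the locked arm, without dropping it. Leave the other things on the bench where they are.

Things in the scene. Friction and masses are not known exactly. Their poses are not given: they have to be found in the camera images.
- stand: Fixed grey swivel stand, 236 mm across, 60 mm high, with a steel index ring on its rim. Origin on the swing arm's pivot axis at bench height; z up, x towards the first hole. The pin runs on a circle of 100 mm radius about the pivot. The ring's top is 60 mm above the bench, smooth between the holes but for a 0.3 mm step down 0.36 rad past the first hole, where an adjustable sector begins.
- first_hole (a point): Mouth, at the ring's top, of the round hole the pin starts in: 12.5 mm wide, 12 mm deep. All holes are alike.
- search_start (a point): Point on the ring's top, 0.42 rad anticlockwise of the first hole, just before the next one. The real hole is in the adjustable sector: its centre lies somewhere 0.08 to 0.32 rad (8 to 32 mm) further on and is not measured. Find it by feel: let the pin ride on the ring and push it on slowly till it drops in and stops the arm. A third hole, not wanted, is 0.50 rad beyond the next.
- plunger: Sprung steel index pin with a black knob, upright on the swing arm. Origin on the pin's axis, level with the ring's top when home; z up. Pin 9 mm thick, flat tip 10 mm below the origin. The arm's fixed guide sleeve, 22 mm thick, surrounds it from 18 to 36 mm above the home level. Must never press on the ring or a hole's wall with over 25 N.
- knob_mid (a point): Middle of the plunger's round black knob: an upright cylinder, 28 mm in diameter and 28 mm high, 56 mm above the plunger's origin. Rises with the pin.
- pin_lift (a joint): How far the pin is pulled up, in m: 0 = fully home in a hole, about 0.010 = its tip rides on the ring's surface, 0.020 = upper end stop. Spring and weight pull it down with about 6 N at 0, 8 N at 0.010 and 10 N at 0.020; once let go it drops at once.
- swing (a joint): Angle of the swing arm in rad, growing anticlockwise seen from above: about 0 with the pin in the first hole, 0.50 to 0.74 in the next, 1.00 to 1.24 in the third. The arm turns stiffly (about 1 N at the knob, 2 N with the pin riding on the ring) and stays where it is left. In a hole the pin has about 0.018 rad of play either way.
- tray_floor (a point): Centre of the inner floor of the open aluminium tray at the arm's other end, 120 mm from the pivot, opposite the knob; it swings with the arm. Floor 70 mm above the bench. Inside it measures 92 mm along x (along the arm, x towards the pivot) and 132 mm along y; walls 4 mm thick, 16 mm above the floor. z up.
- valve_tool_mid (a point): Middle of the chrome valve stem tool, a hand tool 95 mm long lying on the bench, about 90 g; the point is 8 mm above its underside, near its centre of mass. x runs along the tool to its tip. The square handle, 16 mm wide and high, reaches from 39 mm behind the point to 7 mm ahead; then a 9 mm shaft and a 13 mm socket tip, to 56 mm ahead. Best gripped across the handle, 0 to 15 mm behind the point.
- valve_tool: The same tool; this origin lies on its underside, 6 mm ahead of valve_tool_mid. Same axes.
- bucket_grate: Bystander: yellow plastic bucket grate, 240 mm round and 50 mm high. Origin under its centre.
- spray_bottle: Bystander: green spray bottle, 72 mm in diameter and 220 mm high. Origin under its centre.
- bowl: Bystander: grey ceramic bowl, 112 mm wide, 48 mm high. Origin under its centre.
- cap_jar: Bystander: small clear jar with a dark lid, 52 mm in diameter, 65 mm high. Origin under its centre.
- screwdriver: Bystander: screwdriver lying on the bench beyond the stand.
Things that resemble listed ones, but are neither listed nor needed, are in the scene too. Of the things that look like the valve_tool, take the one that is nearest to the robot's base at the start.

How it is judged:
By the outcome, as a careful person would: the job done as asked, in the order asked, and still so for the second after the job is handed in, with the robot touching nothing.
It also fails if it takes over 69 s, if anything falls off the work surface, if the arm or the gripper's body presses on something with over 40 N, if the wrist force passes 120 N, or if a joint passes its speed limit or range.

## Working session

There is one attempt and no reset: what is moved stays moved. The work goes in short steps, Python scripts to look and compute and a shell command to move; the robot and the scene stay as the last step left them, time stands still between calls to the robot, and variables do not carry over. Pictures are saved under pics/ and viewed, and the job is handed in when it is done.

```bash
mkdir -p pics; ls
python3 - <<'E'
from cell import robot
import cv2,numpy as np
np.set_printoptions(precision=4,suppress=True)
print(robot.observe())
for n in("scene","top","wrist"):
    c=robot.calibration(n);print(n,c)
    cv2.imwrite(f"pics/{n}0.png",robot.snapshot(n))
E
```

```text
pics
{'time_s': 0.0, 'joints': array([-1.2299,  0.4694, -0.0486,  1.5337,  0.0241,  1.141 , -0.0823]), 'qvel': array([-0.0009, -0.0008, -0.0006,  0.0011,  0.0008,  0.0004, -0.0015]), 'joint_efforts': array([  0.    , -50.7984,  -0.0808, -23.6158,  -0.0614,   0.0378,
         0.0002]), 'ee_pos': array([0.2438, 0.6288, 0.2435]), 'tool_rot': array([-3.1396,  0.0001,  2.7718]), 'wrist_force': array([-0.1068, -0.9246, -0.1545]), 'moment': array([-0.0612,  0.0176,  0.0159]), 'opening': 0.08685022603892852}
scene {'fx': 593.0736385112804, 'fy': 593.0736385112804, 'cx': 312.3339146417273, 'cy': 246.35209894634195, 'extrinsics': array([[ 0.4105,  0.7785, -0.4749,  1.2768],
       [ 0.9119, -0.3486,  0.2167, -0.4311],
       [ 0.0031, -0.522 , -0.853 ,  1.3819],
       [ 0.    ,  0.    ,  0.    ,  1.    ]])}
top {'fx': 624.4011023767252, 'fy': 624.4011023767252, 'cx': 311.94168310882407, 'cy': 235.88546409690122, 'extrinsics': array([[-0.0137, -0.9828,  0.1844,  0.2228],
       [-0.9999,  0.0151,  0.0059, -0.1197],
       [-0.0086, -0.1843, -0.9828,  1.9875],
       [ 0.    ,  0.    ,  0.    ,  1.    ]])}
wrist {'fx': 377.6915937121169, 'fy': 377.6915937121169, 'cx': 318.6980282025496, 'cy': 242.1946172852693, 'extrinsics': array([[ 0.3621,  0.8898,  0.2776,  0.1664],
       [ 0.9321, -0.3448, -0.1106,  0.6586],
       [-0.0026,  0.2988, -0.9543,  0.3842],
       [ 0.    ,  0.    ,  0.    ,  1.    ]])}
```

View pics/scene0.png

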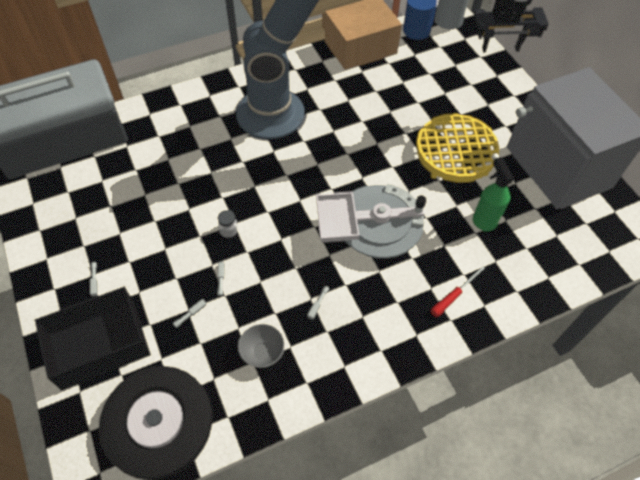

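View pics/top0.png

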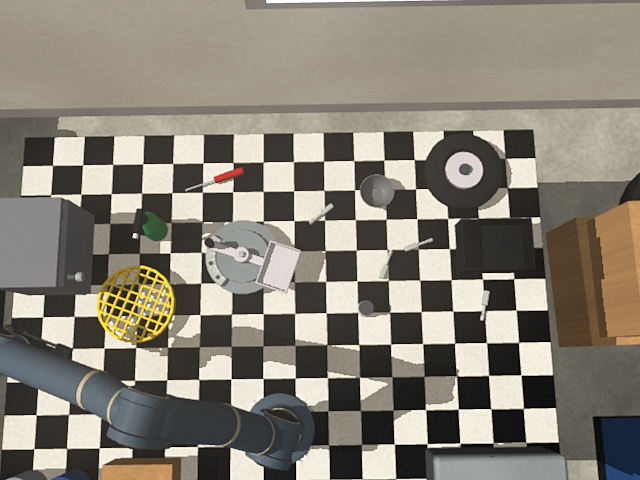

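View pics/wrist0.png

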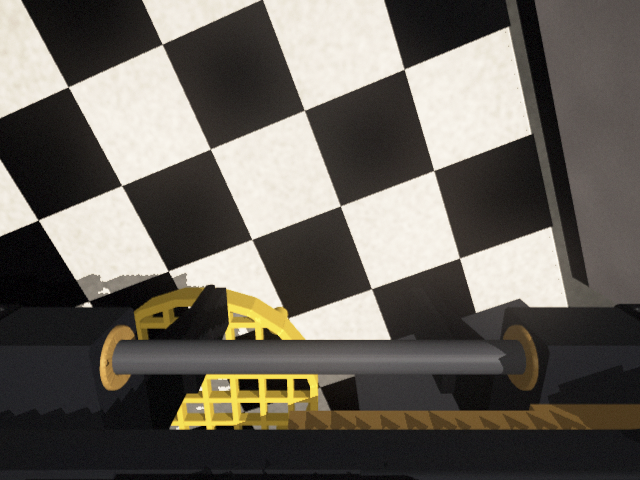

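```bash
cat > h.py <<'E'
from cell import robot
import cv2,numpy as np
np.set_printoptions(precision=4,suppress=True)
def ray(c,uv):
    T=c["extrinsics"];d=np.array([(uv[0]-c["cx"])/c["fx"],(uv[1]-c["cy"])/c["fy"],1.])
    return T[:3,3],T[:3,:3]@d
def onz(c,uv,z):
    o,d=ray(c,uv);return o+d*(z-o[2])/d[2]
def proj(c,p):
    T=c["extrinsics"];q=T[:3,:3].T@(np.asarray(p)-T[:3,3]);return np.array([c["fx"]*q[0]/q[2]+c["cx"],c["fy"]*q[1]/q[2]+c["cy"]])
def two(c1,a,c2,b):
    o1,d1=ray(c1,a);o2,d2=ray(c2,b);d1/=np.linalg.norm(d1);d2/=np.linalg.norm(d2)
    s=np.linalg.lstsq(np.c_[d1,-d2],o2-o1,rcond=None)[0];p,q=o1+s[0]*d1,o2+s[1]*d2
    return (p+q)/2,np.linalg.norm(p-q)
E
python3 - <<'E'
from h import *
t=robot.calibration("top");s=robot.calibration("scene")
for n,uv in dict(a=(320,213),b=(385,264),c=(418,244),d=(485,305)).items():
    p=onz(t,uv,.008);print(n,p,np.hypot(p[0],p[1]),proj(s,p))
print("knob",onz(t,(209,241),.116),two(t,(209,241),s,(421,202)))
print("pivot",onz(t,(242,254),.09),two(t,(242,254),s,(381,210)))
im=cv2.imread("pics/top0.png");cv2.imwrite("pics/c1.png",cv2.resize(im[200:310,190:390],None,fx=4,fy=4,interpolation=cv2.INTER_CUBIC))
im=cv2.imread("pics/scene0.png");cv2.imwrite("pics/c2.png",cv2.resize(im[170:320,170:370],None,fx=4,fy=4,interpolation=cv2.INTER_CUBIC))
im=cv2.imread("pics/scene0.png");cv2.imwrite("pics/c3.png",cv2.resize(im[160:290,300:450],None,fx=4,fy=4,interpolation=cv2.INTER_CUBIC))
E
```

```text
a [ 0.6695 -0.135   0.008 ] 0.6829297074731044 [318.7594 301.2301]
b [ 0.4993 -0.34    0.008 ] 0.604015130702462 [221.0521 276.7639]
c [ 0.5625 -0.4482  0.008 ] 0.719191781697509 [189.2064 312.0475]
d [ 0.3642 -0.6503  0.008 ] 0.7453098218170557 [ 92.0396 277.9847]
knob [0.5629 0.2057 0.116 ] (array([0.5634, 0.2065, 0.115 ]), np.float64(0.0013713906939436316))
pivot [0.5254 0.1078 0.09  ] (array([0.5266, 0.1096, 0.0867]), np.float64(0.003105988203106466))
```

View pics/c1.png

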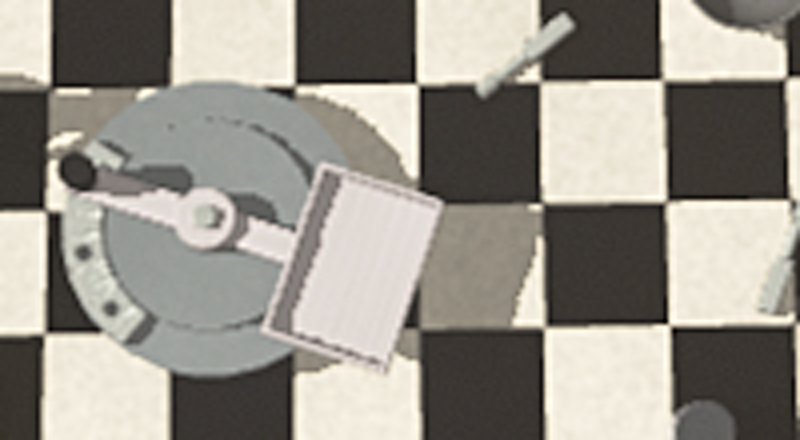

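View pics/c2.png

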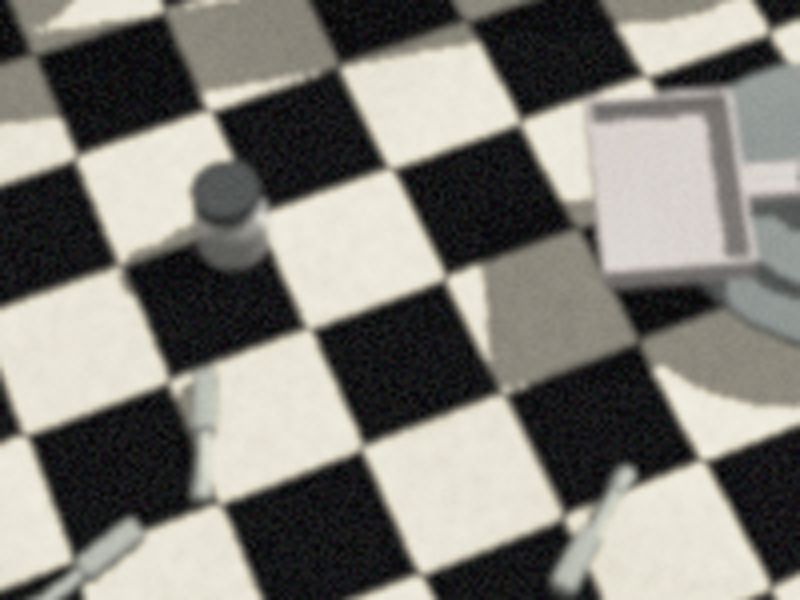

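View pics/c3.png

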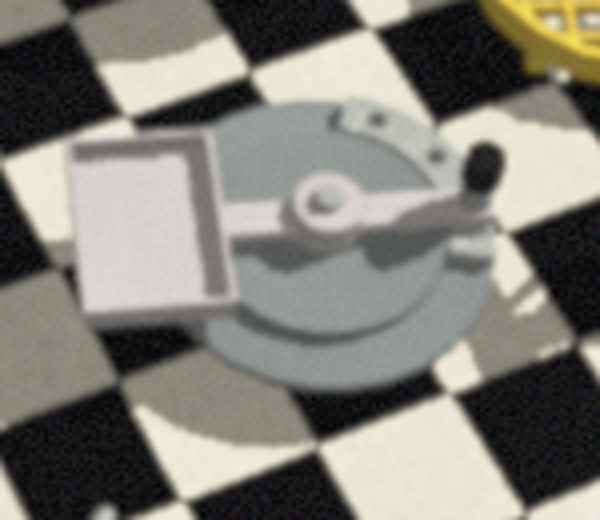

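```bash
python3 -m jog '[[[0,0,6],0],[[4,-5,10],-0.18],[[8,-10,10],-0.36],[[12,-15,10],-0.54],[[16,-20,10],-0.72],[[20,-25,10],-0.9],[[24,-30,10],-1.08],[[28,-36,10],-1.26],[[32,-42,8],-1.44],[[32,-42,6],-1.57],[[32,-42,6],-1.57],[[32,-42,6],-1.57],[[32,-42,6],-1.57]]' 8.7
python3 - <<'E'
from h import *
c=robot.calibration("wrist");cv2.imwrite("pics/w1.png",robot.snapshot("wrist"))
s=robot.observe();print(s["time_s"],s["ee_pos"],s["tool_rot"],s["joints"],s["wrist_force"])
np.save("w1.npy",c,allow_pickle=True)
E
```

```text
time_s: 1.78
ee_pos: [0.5635, 0.2113, 0.3052]
tool_rot: [3.141, -0.001, 1.205]
wrist_force: [0.2, -0.1, 1.0]
opening: 0.0872
1.825 [0.5635 0.2111 0.3052] [ 3.1412 -0.0013  1.2049] [-0.7541  0.3123  0.4238  1.6584 -0.1369  1.1991 -0.6646] [-0.3953 -0.5529  0.093 ]
```

View pics/w1.png

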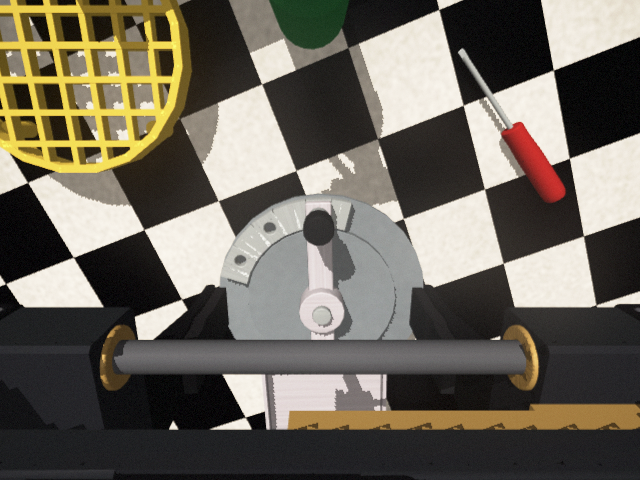

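Run:
```python
from h import *
c=np.load("w1.npy",allow_pickle=True).item()
im=cv2.imread("pics/w1.png");cv2.imwrite("pics/w1c.png",cv2.resize(im[185:335,215:425],None,fx=3.8,fy=3.8,interpolation=cv2.INTER_CUBIC))
g=cv2.cvtColor(im,cv2.COLOR_BGR2HSV)[...,2]
for n,(x0,y0,x1,y1) in dict(knob=(300,200,338,250),h2=(260,218,280,238),h3=(230,250,250,270)).items():
    m=(g[y0:y1,x0:x1]<70).astype(np.uint8);k,l,st,ce=cv2.connectedComponentsWithStats(m)
    i=1+np.argmax(st[1:,4]);print(n,st[i],ce[i]+[x0,y0])
```

```text
knob [  3  10  32  35 854] [318.6218 227.4801]Traceback (most recent call last):
  File "<stdin>", line 7, in <module>
    return _wrapfunc(a, 'argmax', axis=axis, out=out, **kwds)
    return bound(*args, **kwds)
ValueError: attempt to get argmax of an empty sequence
```

View pics/w1c.png

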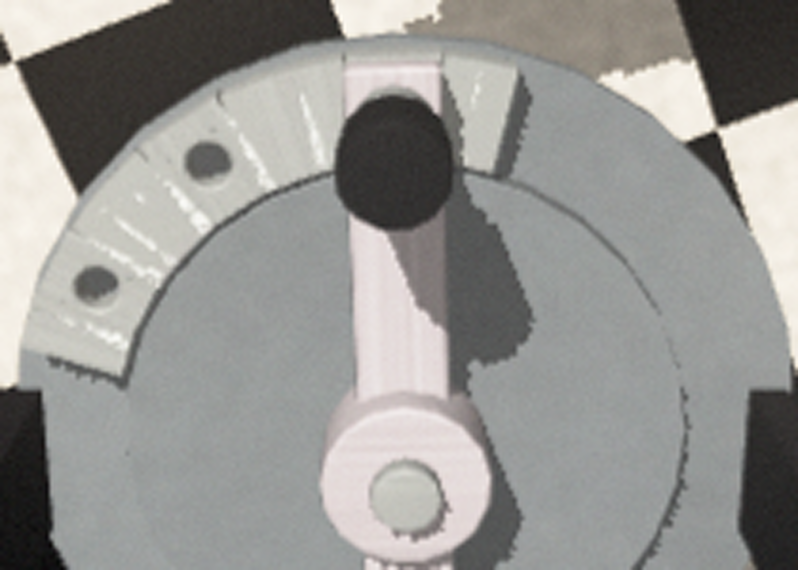

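Run:
```python
from h import *
c=np.load("w1.npy",allow_pickle=True).item()
k=onz(c,(318.6,227.5),.116);h2=onz(c,(269.7,227.4),.06);h3=onz(c,(240.3,260),.06)
# circle r=.1 through h2,h3,k
from scipy.optimize import least_squares
P=np.array([k,h2,h3])[:,:2]
r=least_squares(lambda q:np.hypot(*(P-q).T)-.1,[.525,.109]);q=r.x
print(k,h2,h3,"pivot",q,"res",r.fun);a=[np.arctan2(*(p-q)[::-1]) for p in P];print(a,np.diff(a))
print("pivot bolt",onz(c,(321.5,314),.09))
a0=a[0]
for s in(0,.42,.5,.62,.74):print(s,q+.1*np.array([np.cos(a0+s),np.sin(a0+s)])-P[0])
print(proj(c,[*P[0],.13]),robot.observe()["ee_pos"])
```

```text
[0.5605 0.2046 0.116 ] [0.5069 0.2091 0.06  ] [0.4626 0.1869 0.06  ] pivot [0.5269 0.1107] res [-0.0003  0.0005 -0.0003]
[np.float64(1.2278929181942926), np.float64(1.771854963663271), np.float64(2.271784931296608)] [0.544  0.4999]
pivot bolt [0.5271 0.1093 0.09  ]
0 [0.0001 0.0002]
0.42 [-0.0412  0.0058]
0.5 [-0.0492  0.0048]
0.62 [-0.0609  0.0023]
0.74 [-0.0722 -0.0017]
[318.6093 231.7005] [0.5635 0.2111 0.3052]
```

```bash
python3 -m jog '[[[-0.3,-0.5,-5],0.02],[[-0.3,-0.5,-10],0.02],[[-0.3,-0.5,-13],0.02],[[-0.3,-0.5,-13],0.02],[[-0.3,-0.5,-13],0.02]]'
python3 - <<'E'
from h import *
c=robot.calibration("wrist");cv2.imwrite("pics/w2.png",robot.snapshot("wrist"))
s=robot.observe();print(s["time_s"],s["ee_pos"],s["tool_rot"],s["wrist_force"])
print(proj(c,[.5605,.2046,.130]),proj(c,[.5605,.2046,.102]))
E
```

```text
time_s: 2.45
ee_pos: [0.5619, 0.2053, 0.1763]
tool_rot: [3.14, -0.002, 1.223]
wrist_force: [0.1, -0.4, 1.2]
opening: 0.0869
2.5 [0.5621 0.2052 0.1766] [ 3.139  -0.0027  1.2226] [-0.2408  0.0133 -0.0268]
[317.4731 285.6759] [317.493 266.955]
```

View pics/w2.png

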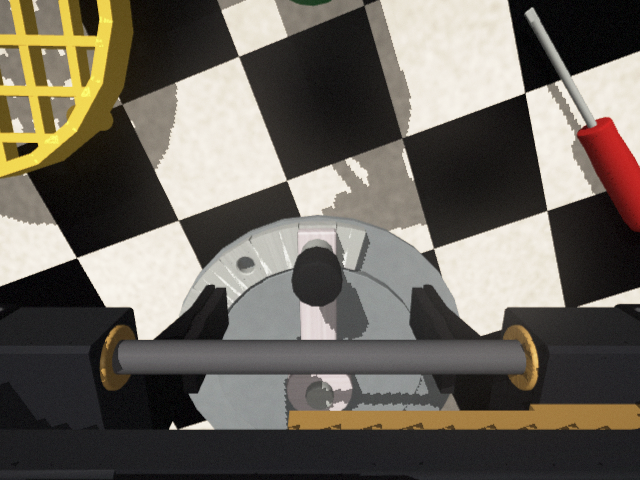

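```bash
python3 -m jog '[[[-0.1,-0.05,-3],0],[[-0.1,-0.05,-5.2],0],[[-0.1,-0.05,-5.2],0],[[-0.1,-0.05,-5.2],0]]'
python3 -m jog '[[[0,0,0],0],[[0,0,0],0],[[0,0,0],0],[[0,0,0],0],[[0,0,0],0],[[0,0,0],0],[[0,0,0],0]]' 2.2 30
```

```text
time_s: 3.0
ee_pos: [0.5611, 0.2043, 0.1244]
tool_rot: [3.139, -0.002, 1.222]
wrist_force: [0.0, -0.8, -0.2]
opening: 0.0871
time_s: 3.88
ee_pos: [0.56, 0.2039, 0.1225]
tool_rot: [3.141, -0.0, 1.222]
wrist_force: [1.0, 0.3, -0.1]
opening: 0.0271
```

```bash
python3 -m jog '[[[0,0,0.3],0],[[0,0,0.6],0],[[0,0,0.9],0],[[0,0,1.2],0],[[0,0,1.4],0],[[0,0,1.4],0],[[0,0,1.4],0]]'
```

```text
time_s: 4.75
ee_pos: [0.5597, 0.2039, 0.1364]
tool_rot: [-3.141, 0.0, 1.222]
wrist_force: [1.3, 0.8, -9.2]
opening: 0.0272
```

```bash
python3 -m jog '[[[-0.48,0.15,0],0.05],[[-0.96,0.29,0],0.1],[[-1.44,0.4,0],0.15],[[-1.94,0.48,0],0.2],[[-2.43,0.54,0],0.25],[[-2.93,0.57,0],0.3],[[-3.43,0.58,0],0.35],[[-3.93,0.56,0],0.4],[[-4.13,0.55,0],0.42],[[-4.13,0.55,0],0.42],[[-4.13,0.55,0],0.42]]'
```

```text
time_s: 6.12
ee_pos: [0.5185, 0.2087, 0.1364]
tool_rot: [-3.141, 0.001, 1.641]
wrist_force: [1.6, -3.2, -8.8]
opening: 0.0276
```

```bash
python3 -m jog '[[[0,0,-0.1],0],[[0,0,-0.2],0],[[0,0,-0.3],0],[[0,0,-0.36],0],[[0,0,-0.36],0]]'
```

```text
time_s: 6.75
ee_pos: [0.5186, 0.2088, 0.1329]
tool_rot: [-3.141, 0.001, 1.641]
wrist_force: [2.5, -4.9, -7.7]
opening: 0.0272
```

```bash
python3 -m jog '[[[0,0,-0.04],0],[[0,0,-0.04],0],[[0,0,-0.04],0]]' ; python3 -m jog '[[[0,0,0],0],[[0,0,0],0],[[0,0,0],0],[[0,0,-0.25],0],[[0,0,-0.5],0],[[0,0,-0.5],0]]' 3.3
```

```text
time_s: 7.12
ee_pos: [0.5187, 0.2088, 0.1326]
tool_rot: [-3.141, 0.001, 1.641]
wrist_force: [1.6, -3.8, -7.4]
opening: 0.027
time_s: 7.88
ee_pos: [0.5184, 0.2094, 0.1273]
tool_rot: [-3.141, 0.0, 1.642]
wrist_force: [-0.4, 0.2, 1.1]
opening: 0.0327
```

```bash
python3 -m jog '[[[-0.1,-0.01,0],0.01],[[-0.2,-0.02,0],0.02],[[-0.3,-0.03,0],0.03],[[-0.4,-0.04,0],0.04],[[-0.5,-0.05,0],0.05]]'; python3 -m jog '[[[-0.1,-0.01,0],0.01],[[-0.2,-0.03,0],0.02],[[-0.3,-0.04,0],0.03]]'
```

```text
time_s: 8.5
ee_pos: [0.5145, 0.2088, 0.1277]
tool_rot: [3.14, -0.0, 1.692]
wrist_force: [3.6, 0.3, -2.7]
opening: 0.0332
time_s: 8.88
ee_pos: [0.5109, 0.2084, 0.1277]
tool_rot: [3.141, 0.0, 1.722]
wrist_force: [5.0, -0.2, -2.6]
opening: 0.0325
```

```bash
python3 -m jog '[[[-0.08,-0.01,0],0.01],[[-0.16,-0.03,0],0.02]]'; python3 -m jog '[[[-0.08,-0.01,0],0.01],[[-0.16,-0.03,0],0.02]]'
```

```text
time_s: 9.12
ee_pos: [0.5091, 0.208, 0.1276]
tool_rot: [3.141, 0.0, 1.742]
wrist_force: [3.7, -0.6, -1.6]
opening: 0.0327
time_s: 9.38
ee_pos: [0.5071, 0.2077, 0.1274]
tool_rot: [-3.141, 0.0, 1.762]
wrist_force: [2.1, 0.0, -3.2]
opening: 0.0329
```

```bash
python3 -m jog '[[[-0.08,-0.02,0],0.01],[[-0.16,-0.03,0],0.02]]'
```

```text
time_s: 9.62
ee_pos: [0.5047, 0.2079, 0.1274]
tool_rot: [-3.14, -0.0, 1.783]
wrist_force: [1.0, -0.2, 0.0]
opening: 0.0328
```

```bash
python3 -m jog '[[[-0.06,-0.01,0],0.01]]'
python3 - <<'E'
from h import *
c=robot.calibration("wrist");im=robot.snapshot("wrist");cv2.imwrite("pics/w3.png",cv2.resize(im[180:420,180:460],None,fx=2.5,fy=2.5))
s=robot.observe();print(s["time_s"],s["ee_pos"],s["wrist_force"])
for z in(.130,.140):print(proj(c,[*(s["ee_pos"][:2]),z]))
E
```

```text
time_s: 9.75
ee_pos: [0.5046, 0.2078, 0.1275]
tool_rot: [-3.141, -0.0, 1.793]
wrist_force: [0.4, -0.2, -0.5]
opening: 0.0331
9.8 [0.5046 0.2077 0.1275] [ 0.2444 -0.496  -0.7075]
[320.6382 331.9961]
[320.7393 345.5273]
```

View pics/w3.png

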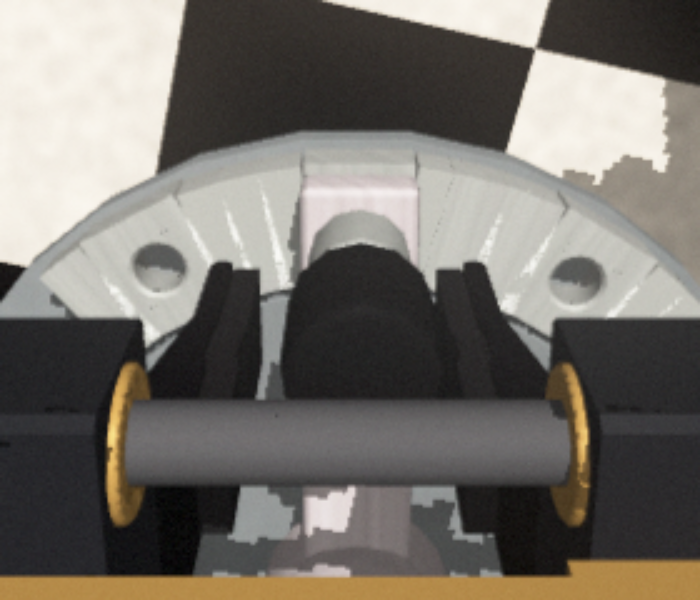

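```bash
python3 -m jog '[[[-0.08,-0.02,0],0.01],[[-0.08,-0.02,0],0.01]]'
```

```text
time_s: 10.05
ee_pos: [0.5042, 0.2075, 0.1276]
tool_rot: [-3.141, -0.0, 1.802]
wrist_force: [-0.1, 0.2, -0.5]
opening: 0.0331
```

```bash
python3 -m jog '[[[-0.08,-0.02,0],0.01],[[-0.08,-0.02,0],0.01]]'
```

```text
time_s: 10.3
ee_pos: [0.5035, 0.2072, 0.1276]
tool_rot: [3.142, -0.0, 1.812]
wrist_force: [0.2, 0.2, 0.5]
opening: 0.033
```

```bash
python3 -m jog '[[[-0.08,-0.02,0],0.01],[[-0.08,-0.02,0],0.01]]'
```

```text
time_s: 10.55
ee_pos: [0.503, 0.207, 0.1276]
tool_rot: [3.141, -0.0, 1.822]
wrist_force: [1.4, 0.3, -1.3]
opening: 0.0328
```

```bash
python3 -m jog '[[[-0.08,-0.02,0],0.01],[[-0.08,-0.02,0],0.01]]'
```

```text
time_s: 10.8
ee_pos: [0.5028, 0.2068, 0.1277]
tool_rot: [3.14, 0.0, 1.832]
wrist_force: [3.6, 1.3, -1.9]
opening: 0.0331
```

```bash
python3 -m jog '[[[-0.08,-0.02,0],0.01],[[-0.08,-0.02,0],0.01]]'
```

```text
time_s: 11.05
ee_pos: [0.5026, 0.2066, 0.1277]
tool_rot: [3.138, 0.0, 1.842]
wrist_force: [5.2, 0.9, -5.4]
opening: 0.0332
```

```bash
python3 -m jog '[[[-0.08,-0.02,0],0.01],[[-0.08,-0.02,0],0.01]]'
```

```text
time_s: 11.3
ee_pos: [0.5025, 0.2064, 0.1277]
tool_rot: [3.137, 0.0, 1.852]
wrist_force: [7.9, 2.1, -7.0]
opening: 0.033
```

```bash
python3 -m jog '[[[0.15,0.03,0],-0.01],[[0.3,0.06,0],-0.02],[[0.45,0.1,0],-0.04],[[0.5,0.1,0],-0.04]]'
python3 - <<'E'
from h import *
c=robot.calibration("wrist");im=robot.snapshot("wrist");cv2.imwrite("pics/w4.png",cv2.resize(im[180:420,180:460],None,fx=2.5,fy=2.5))
cv2.imwrite("pics/s4.png",cv2.resize(robot.snapshot("scene")[120:270,310:510],None,fx=4,fy=4,interpolation=cv2.INTER_CUBIC))
s=robot.observe();print(s["time_s"],s["ee_pos"],s["wrist_force"])
E
```

```text
time_s: 11.8
ee_pos: [0.5047, 0.2071, 0.1274]
tool_rot: [-3.14, 0.0, 1.812]
wrist_force: [-0.8, -0.3, 0.7]
opening: 0.0329
11.9 [0.5049 0.2072 0.1274] [ 0.3693 -0.615   0.3291]
```

View pics/w4.png

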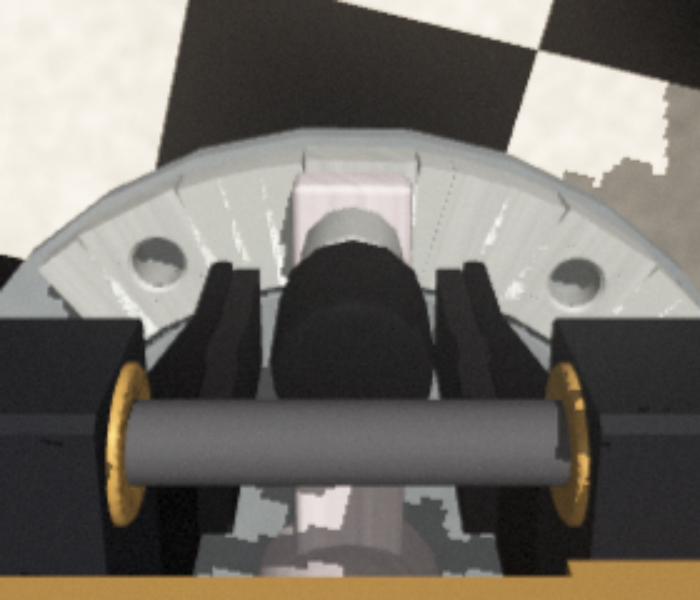

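View pics/s4.png

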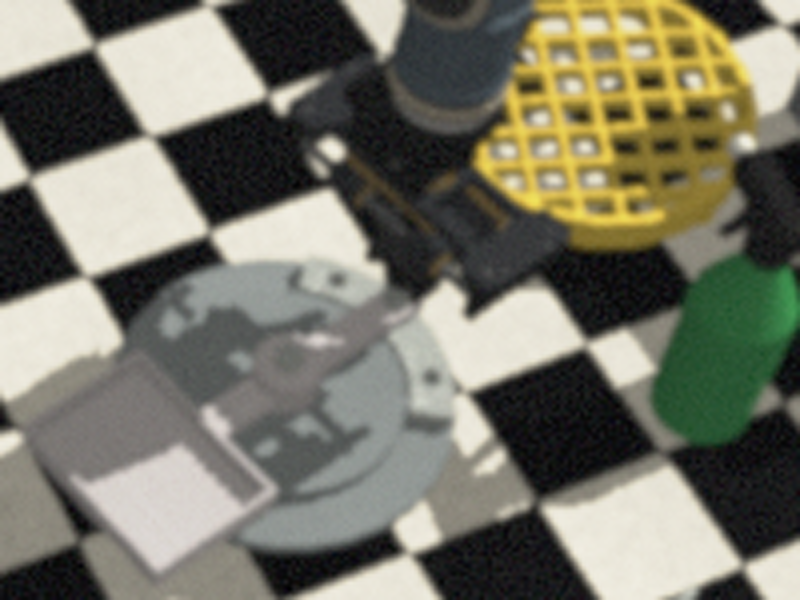

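```bash
python3 -m jog '[[[0,0,2],0],[[0,0,6],0],[[0,0,11],0],[[0,0,12],0],[[0,0,12],0],[[0,0,12],0]]' 5
python3 - <<'E'
from h import *
c=robot.calibration("wrist");im=robot.snapshot("wrist");cv2.imwrite("pics/w5.png",im)
np.save("w5.npy",c,allow_pickle=True)
s=robot.observe();print(s["time_s"],s["ee_pos"],s["wrist_force"])
cv2.imwrite("pics/w5c.png",cv2.resize(im[185:335,215:425],None,fx=3.8,fy=3.8,interpolation=cv2.INTER_CUBIC))
E
```

```text
time_s: 12.65
ee_pos: [0.5044, 0.2069, 0.246]
tool_rot: [-3.139, 0.001, 1.812]
wrist_force: [-0.4, -0.6, -0.1]
opening: 0.0501
12.7 [0.5044 0.2069 0.2459] [ 0.4231  0.3845 -0.625 ]
```

View pics/w5c.png

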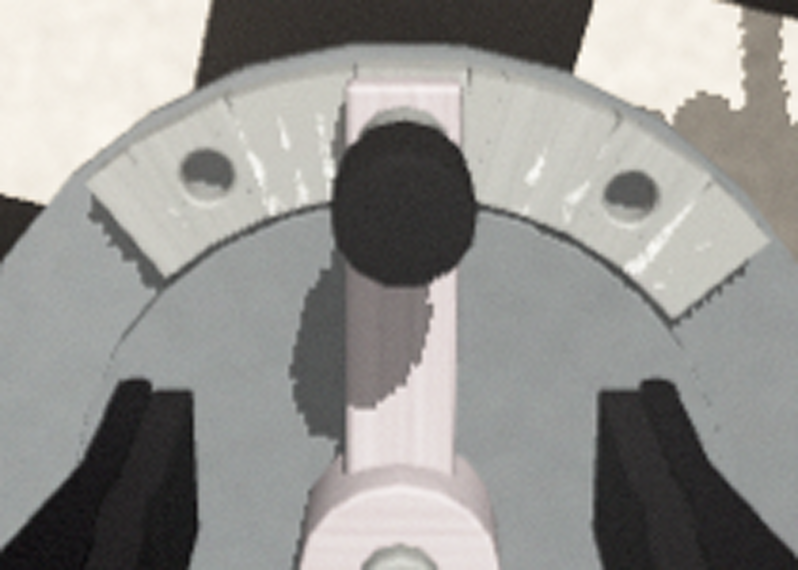

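Run:
```python
from h import *
from scipy.optimize import least_squares
def ext(f,c,x0,y0,x1,y1,th=70):
    g=cv2.cvtColor(cv2.imread(f),cv2.COLOR_BGR2GRAY)[y0:y1,x0:x1]
    m=cv2.inRange(g,0,58);k,l,st,ce=cv2.connectedComponentsWithStats(m);i=1+np.argmax(st[1:,4]);return st[i][:4]+[x0,y0,0,0],st[i][4]
for f,cf,box,holes in(("pics/w1.png","w1.npy",(295,195,345,260),None),("pics/w5.png","w5.npy",(290,205,350,268),((632,196),(208,173)))):
    c=np.load(cf,allow_pickle=True).item();q=np.array([.5269,.1107])
    if holes:
        H=[onz(c,(215+a/3.8,185+b/3.8),.06)[:2] for a,b in holes];print(H)
        q=least_squares(lambda q:[np.hypot(*(h-q))-.1 for h in H],q).x
        A=[np.arctan2(*(h-q)[::-1]) for h in H];print("pivot",q,"angles",A,np.diff(A))
        kk=onz(c,(215+404/3.8,185+203/3.8),.118)[:2];a=np.arctan2(*(kk-q)[::-1]);print("knob",kk,np.hypot(*(kk-q)),"swing",a-A[0],"to third",A[1]-a)
    else: a=1.228
    print("blob x,y,w,h",*ext(f,c,*box))
    for d in(0,.01):
        t=np.linspace(0,2*np.pi,200);P=[[q[0]+.1*np.cos(a)+.014*np.cos(u),q[1]+.1*np.sin(a)+.014*np.sin(u),z+d] for u in t for z in(.102,.130)]
        U=np.array([proj(c,p) for p in P]);print(d,U.min(0),U.max(0),U.max(0)-U.min(0))
```

```text
blob x,y,w,h [304 211  30  34] 829
0 [302.4285 208.7135] [334.6772 246.7379] [32.2487 38.0244]
0.01 [301.9502 211.074 ] [335.1661 250.3584] [33.2159 39.2844]
[array([0.5615, 0.2055]), array([0.4626, 0.187 ])]
pivot [0.5279 0.1113] angles [np.float64(1.2288430429105368), np.float64(2.2825073724022715)] [1.0537]
knob [0.5049 0.208 ] 0.09933421958332408 swing 0.5755489934300777 to third 0.478115336061657
blob x,y,w,h [302 217  39  43] 1274
0 [301.722  214.2117] [341.053  260.8866] [39.331  46.6749]
0.01 [301.0528 217.2831] [341.8306 265.8609] [40.7778 48.5777]
```

```bash
python3 -m jog '[[[0,-4,0],-0.18],[[0,-9,0],-0.36],[[0,-15,0],-0.54],[[0,-20,0],-0.72],[[0,-25,0],-0.9],[[0,-31,0],-1.08],[[0,-36,0],-1.26],[[0,-42,0],-1.44],[[0,-48,0],-1.62],[[0,-53,0],-1.8],[[-1,-55,-4],-1.98],[[-1,-55,-4],-2.1],[[-1,-55,-4],-2.1],[[-1,-55,-4],-2.1]]' 6
python3 - <<'E'
from h import *
c=robot.calibration("wrist");im=robot.snapshot("wrist");cv2.imwrite("pics/w6.png",im)
np.save("w6.npy",c,allow_pickle=True)
s=robot.observe();print(s["time_s"],s["ee_pos"],s["tool_rot"],s["wrist_force"],s["joints"])
t=robot.calibration("top");print("jar",onz(t,(366,308),.065))
cv2.imwrite("pics/s6.png",cv2.resize(robot.snapshot("scene")[120:270,310:460],None,fx=4,fy=4,interpolation=cv2.INTER_CUBIC))
E
```

```text
time_s: 14.45
ee_pos: [0.4957, -0.3422, 0.2073]
tool_rot: [3.142, 0.0, -0.286]
wrist_force: [-0.8, -0.4, 0.2]
opening: 0.0601
14.5 [ 0.4958 -0.3423  0.2076] [-3.1415 -0.0003 -0.2859] [-0.2439 -0.3877  0.2884] [-0.0705  0.4884  0.8407  1.7897 -0.415   1.0502 -0.9329]
jar [ 0.3562 -0.2707  0.065 ]
```

View pics/w6.png

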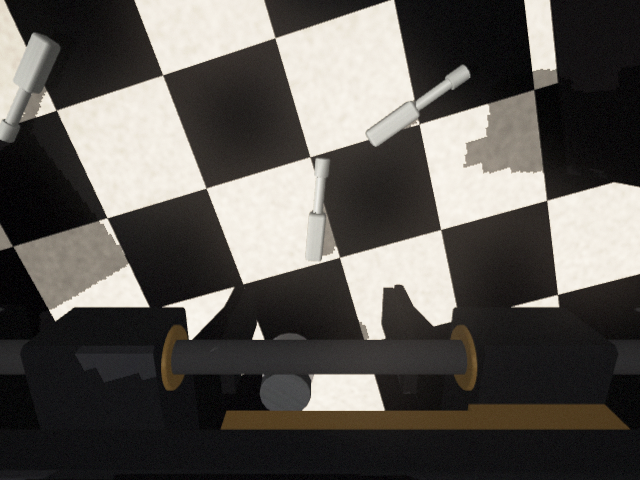

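View pics/s6.png

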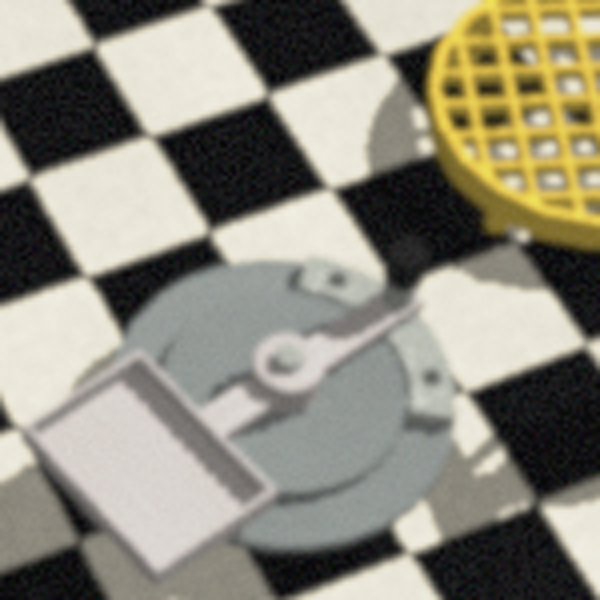

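Run:
```python
from h import *
c=np.load("w6.npy",allow_pickle=True).item();im=cv2.imread("pics/w6.png")
cv2.imwrite("pics/w6c.png",cv2.resize(im[150:270,280:360],None,fx=5,fy=5,interpolation=cv2.INTER_CUBIC))
for n,uv in dict(b=(318,215),c=(418,105),a=(25,85)).items():
    p=onz(c,uv,.008);print(n,p,np.hypot(*p[:2]))
```

```text
b [ 0.4976 -0.3428  0.008 ] 0.6042392639156656
c [ 0.5652 -0.4511  0.008 ] 0.7231079252523895
a [ 0.6731 -0.14    0.008 ] 0.6875134579265467
```

View pics/w6c.png

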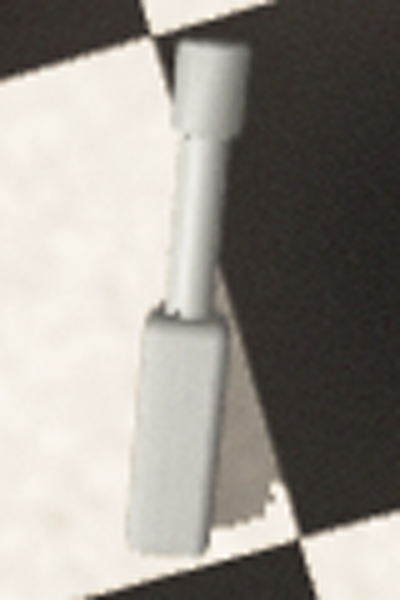

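Run:
```python
from h import *
c=np.load("w6.npy",allow_pickle=True).item()
f=onz(c,(280+187/5,150+322/5),.016);r=onz(c,(280+168/5,150+551/5),.016);t=onz(c,(280+212/5,150+42/5),.009)
print("len",np.linalg.norm(f-r),np.linalg.norm(t-r),f,r,t)
u=(t-r)[:2]/np.linalg.norm((t-r)[:2]);u2=(f-r)[:2]/np.linalg.norm((f-r)[:2]);phi=np.arctan2(u[1],u[0]);print(phi,np.arctan2(u2[1],u2[0]))
mid=r[:2]+.039*u;g=mid-.007*u;print("mid",mid,"grasp",g)
s=robot.observe();d=g-s["ee_pos"][:2];print("shift",d,"turn",phi-s["tool_rot"][2])
# placement
q=np.array([.5279,.1113]);a=1.804
tc=q-.12*np.array([np.cos(a),np.sin(a)]);print("tray",tc)
```

```text
len 0.04397189114932459 0.09321206191805947 [ 0.5   -0.343  0.016] [ 0.459  -0.3272  0.016 ] [ 0.5456 -0.3611  0.009 ]
-0.3728213305235077 -0.36824270105108076
mid [ 0.4953 -0.3414] grasp [ 0.4888 -0.3389]
shift [-0.007   0.0034] turn -0.08671862906908351
tray [ 0.5556 -0.0055]
```

```bash
python3 -m jog '[[[-0.7,0.35,-5],-0.087],[[-0.7,0.35,-10],-0.087],[[-0.7,0.35,-14],-0.087],[[-0.7,0.35,-16],-0.087],[[-0.7,0.35,-16],-0.087],[[-0.7,0.35,-16],-0.087]]' 5
python3 - <<'E'
from h import *
im=robot.snapshot("wrist");cv2.imwrite("pics/w7.png",im)
E
```

```text
time_s: 15.3
ee_pos: [0.4894, -0.3401, 0.0492]
tool_rot: [3.141, -0.003, -0.375]
wrist_force: [0.1, -0.0, 0.9]
opening: 0.0501
```

View pics/w7.png

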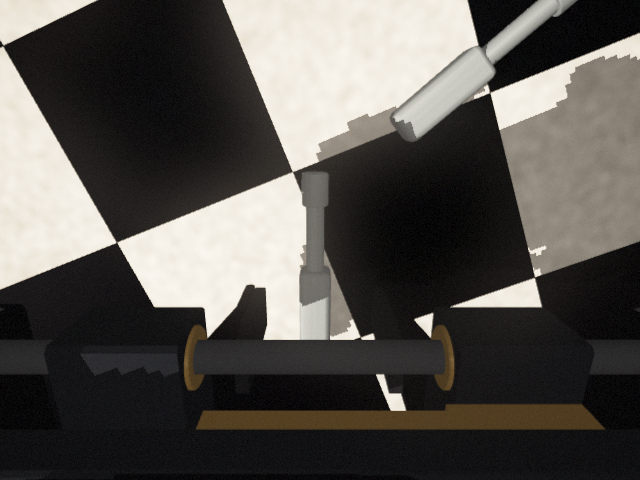

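```bash
python3 -m jog '[[[0.1,0.2,-1],0],[[0.1,0.2,-1.8],0],[[0.1,0.2,-2.2],0],[[0.1,0.2,-2.2],0],[[0.1,0.2,-2.2],0]]'
python3 -m jog '[[[0,0,0],0],[[0,0,0],0],[[0,0,0],0],[[0,0,0],0],[[0,0,0],0]]' 1 25
```

```text
time_s: 15.98
ee_pos: [0.4894, -0.3374, 0.0257]
tool_rot: [3.141, -0.0, -0.375]
wrist_force: [0.7, -0.8, 0.2]
opening: 0.0498
time_s: 16.6
ee_pos: [0.4894, -0.3373, 0.0256]
tool_rot: [3.141, -0.0, -0.375]
wrist_force: [-0.2, -0.6, 0.3]
opening: 0.0157
```

```bash
python3 -m jog '[[[0,0,2],0],[[0,0,6],0],[[0,0,12],0],[[0,0,14],0],[[0,0,14],0]]'
python3 - <<'E'
from h import *
s=robot.calibration("scene")
C=[onz(s,(310+a/4,120+b/4),.086) for a,b in((140,350),(275,490),(160,578),(28,432))]
C=np.array(C)[:,:2];print(C,C.mean(0));e=C[1]-C[0]+C[2]-C[3];print(np.arctan2(e[1],e[0]),[np.linalg.norm(C[i]-C[(i+1)%4]) for i in range(4)])
cv2.imwrite("pics/w8.png",robot.snapshot("wrist"))
E
```

```text
time_s: 17.23
ee_pos: [0.49, -0.3374, 0.1672]
tool_rot: [-3.141, -0.003, -0.375]
wrist_force: [-0.7, -0.5, -0.8]
opening: 0.0152
[[ 0.4801  0.0275]
 [ 0.6146  0.0588]
 [ 0.6428 -0.0375]
 [ 0.5091 -0.0678]] [ 0.5616 -0.0048]
0.22558769394278938 [np.float64(0.1380681747373758), np.float64(0.10030275414883519), np.float64(0.13716861345494524), np.float64(0.09961361333953728)]
```

View pics/w8.png

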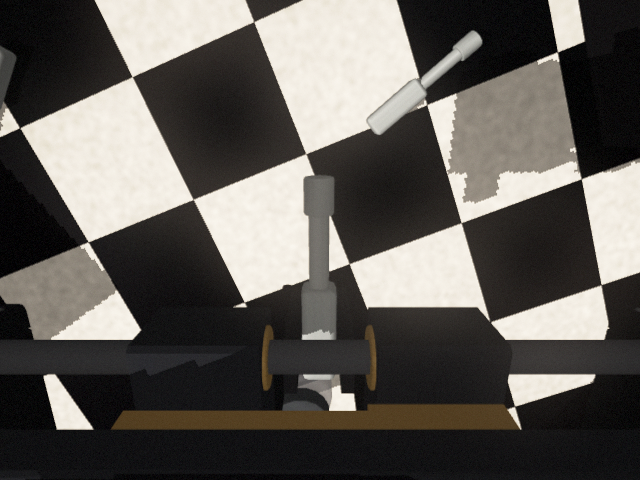

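```bash
python3 -m jog '[[[0.5,3,0],0.06],[[1.2,8,0],0.15],[[2,13,0],0.25],[[2.8,18,0],0.35],[[3.6,23,0],0.45],[[4.4,28,0],0.55],[[5,31,0],0.6],[[5.3,32.9,0],0.605],[[5.3,32.9,0],0.605],[[5.3,32.9,0],0.605],[[5.3,32.9,-2],0.605],[[5.3,32.9,-4],0.605],[[5.3,32.9,-4],0.605],[[5.3,32.9,-4],0.605]]'
python3 - <<'E'
from h import *
cv2.imwrite("pics/w9.png",robot.snapshot("wrist"))
cv2.imwrite("pics/s9.png",cv2.resize(robot.snapshot("scene")[150:280,290:440],None,fx=4,fy=4,interpolation=cv2.INTER_CUBIC))
E
```

```text
time_s: 19.02
ee_pos: [0.5428, -0.0094, 0.1262]
tool_rot: [3.141, -0.001, 0.228]
wrist_force: [0.0, 0.1, -0.6]
opening: 0.0155
```

View pics/w9.png

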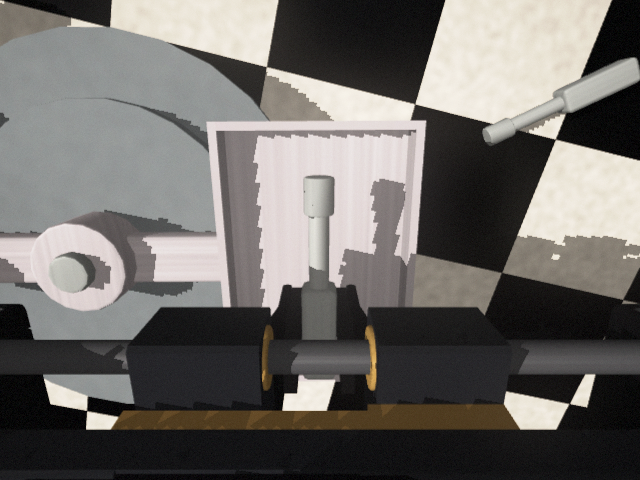

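View pics/s9.png

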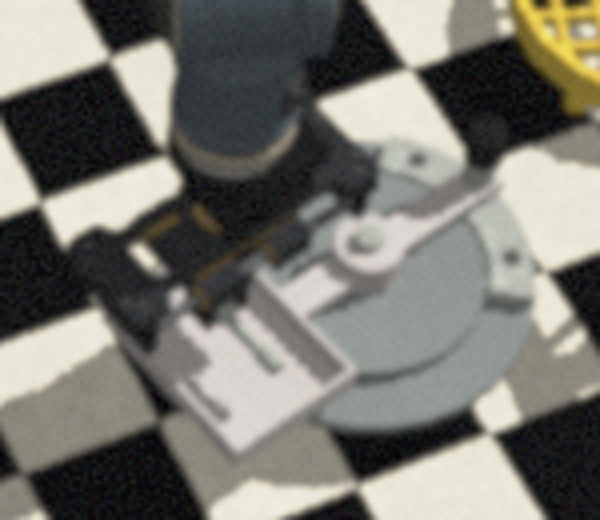

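```bash
python3 -m jog '[[[0,0,-1],0],[[0,0,-2],0],[[0,0,-2.5],0],[[0,0,-2.75],0],[[0,0,-2.75],0]]'; python3 -m jog '[[[0,0,-0.1],0],[[0,0,-0.2],0],[[0,0,-0.2],0]]'
```

```text
time_s: 19.75
ee_pos: [0.5424, -0.0083, 0.0979]
tool_rot: [3.141, 0.0, 0.23]
wrist_force: [-0.1, 0.5, -1.3]
opening: 0.0158
time_s: 20.12
ee_pos: [0.5424, -0.0081, 0.0961]
tool_rot: [3.142, -0.0, 0.23]
wrist_force: [0.1, -0.2, -0.5]
opening: 0.0157
```

```bash
python3 -m jog '[[[0,0,-0.05],0],[[0,0,-0.1],0],[[0,0,-0.1],0]]'
```

```text
time_s: 20.5
ee_pos: [0.5425, -0.0082, 0.0955]
tool_rot: [-3.141, -0.0, 0.23]
wrist_force: [-1.7, 1.2, 5.0]
opening: 0.0158
```

```bash
python3 -m jog '[[[0,0,0],0],[[0,0,0],0],[[0,0,0],0],[[0,0,0],0]]' 3.2; python3 -m jog '[[[0,0,1],0],[[0,0,3],0],[[0,0,8],0],[[-4,0,14],0],[[-9,0,20],0],[[-14,0,24],0],[[-14,0,24],0],[[-14,0,24],0]]'
python3 - <<'E'
from h import *
cv2.imwrite("pics/w10.png",robot.snapshot("wrist"))
cv2.imwrite("pics/s10.png",cv2.resize(robot.snapshot("scene")[140:290,290:490],None,fx=4,fy=4,interpolation=cv2.INTER_CUBIC))
cv2.imwrite("pics/s10full.png",robot.snapshot("scene"))
E
```

```text
time_s: 21.0
ee_pos: [0.5424, -0.0082, 0.095]
tool_rot: [3.141, 0.0, 0.23]
wrist_force: [-0.7, 0.6, 0.6]
opening: 0.0319
time_s: 22.0
ee_pos: [0.4024, -0.0084, 0.3367]
tool_rot: [-3.138, -0.005, 0.231]
wrist_force: [0.7, 0.3, -0.4]
opening: 0.0319
```

View pics/w10.png

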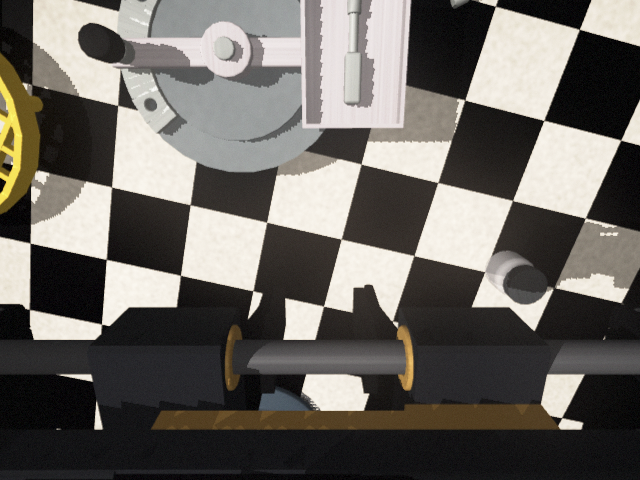

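View pics/s10.png

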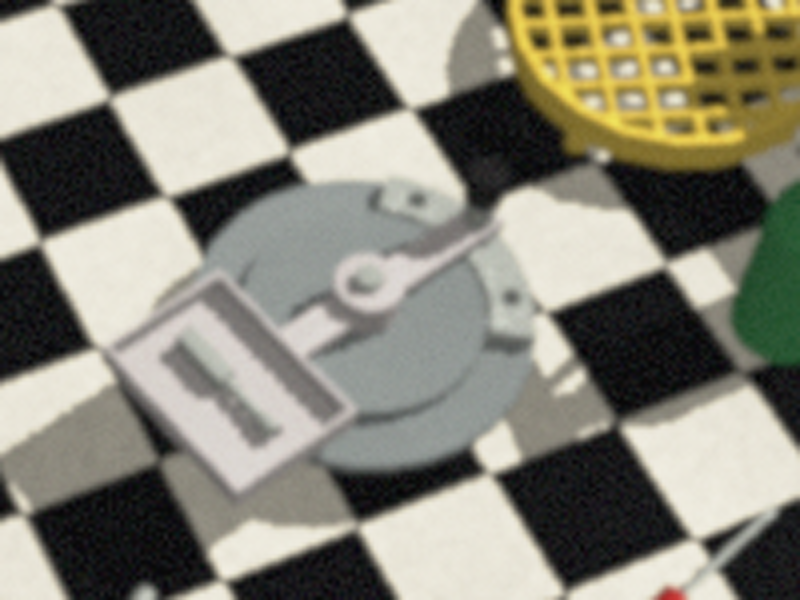

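View pics/s10full.png

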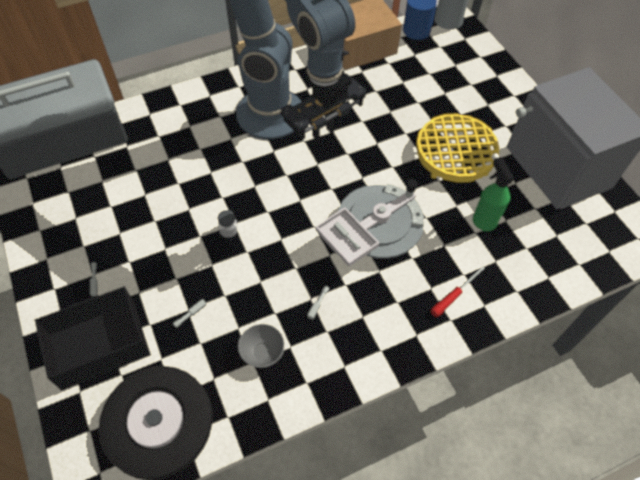

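```bash
python3 -m jog '[[[2,2,-4],0],[[4,4,-9],0],[[5.4,6,-14],0],[[5.4,6,-15],0],[[5.4,6,-15],0],[[5.4,6,-15],0]]'
python3 - <<'E'
from h import *
c=robot.calibration("wrist");im=robot.snapshot("wrist");cv2.imwrite("pics/w11.png",im);np.save("w11.npy",c,allow_pickle=True)
q=np.array([.5275,.111]);
for a in(1.785,1.804):
  k=q+.1*np.array([np.cos(a),np.sin(a)])
  for d in(0,.01):print(a,d,[proj(c,[*k,z]) for z in(.096,.102+d,.130+d)])
cv2.imwrite("pics/w11c.png",cv2.resize(im[60:240,0:240],None,fx=3.3,fy=3.3,interpolation=cv2.INTER_CUBIC))
E
```

```text
time_s: 22.9
ee_pos: [0.4573, 0.051, 0.1865]
tool_rot: [-3.141, -0.003, 0.228]
wrist_force: [0.6, -0.3, -0.5]
opening: 0.0319
1.785 0 [array([ 73.7643, 121.6737]), array([ 67.2276, 121.5744]), array([ 31.448 , 121.0306])]
1.785 0.01 [array([ 73.7643, 121.6737]), array([ 55.5208, 121.3964]), array([ 16.0678, 120.7968])]
1.804 0 [array([ 74.3748, 125.0836]), array([ 67.8714, 125.0753]), array([ 32.2898, 125.0302])]
1.804 0.01 [array([ 74.3748, 125.0836]), array([ 56.2265, 125.0605]), array([ 17.0028, 125.0108])]
```

View pics/w11c.png

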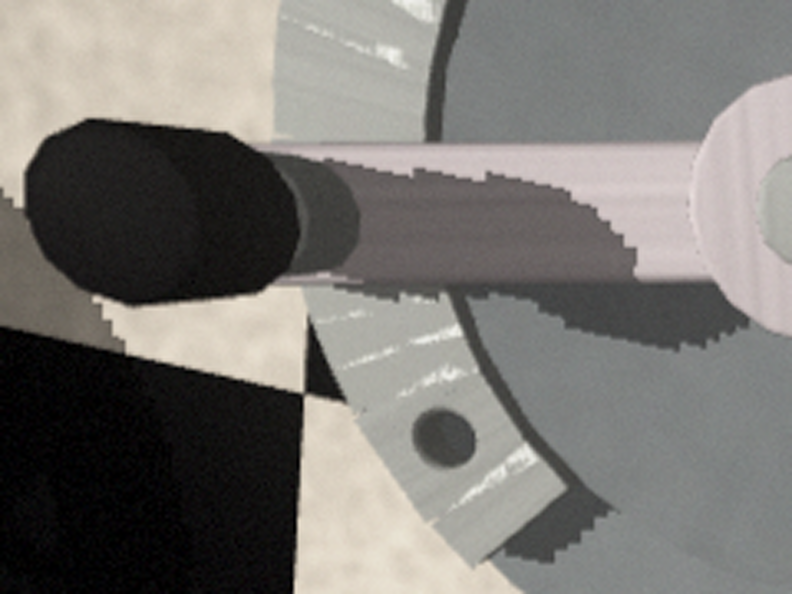

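```bash
python3 -m jog '[[[-3,0,6],0],[[-3,0,8],0],[[-3,0,8],0]]'; python3 -c "
from cell import robot
print(robot.job_done())"
```

```text
time_s: 23.32
ee_pos: [0.4278, 0.0518, 0.2679]
tool_rot: [-3.138, -0.007, 0.23]
wrist_force: [0.6, 0.3, -0.5]
opening: 0.0321
the job is handed in; nothing more can be done
None
```

I handed the job in at about 23 s of the 69 s allowed. The pin sits in the next hole and the chrome valve stem tool lies in the tray. No verdict was reported.

- **Indexing:** I lifted the pin about 14 mm by its knob and swung the arm anticlockwise by 0.42 rad. I then let the pin ride on the ring and pushed it on slowly until the arm stopped. The highest force read was about 11 N at the wrist, so well under 25 N at the pin.
- **Pin check:** The arm had swung about 0.57 rad. The hole's estimated centre is 0.554 rad, so the pin rests near the far side of its play. Two wrist pictures put the knob at its home height, to about 1 mm; at riding height it would have been 10 mm higher. I did not test the lock by pushing the arm back.
- **Valve tool:** I took the one nearest the base (0.604 m away; the others seen were 0.68 m or more) and gripped it across the handle. I lowered it until it touched the tray floor at about 5 N, then opened the fingers only a little to stay clear of the walls. The last pictures show it lying flat well inside the tray.
- **Other things:** The bystanders look unmoved in the final scene picture, and the gripper was clear of everything at hand-in.
- **Disagreement:** The tray centre came out 6 mm apart from the two ways I measured it. I placed the tool between the two, which left about 19 mm to the end walls.

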